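# Draw a lost sample tray out from under the tasting shelf with the draw hook

## Robot

A 7-joint arm with a two-finger parallel gripper is mounted at the origin on the work surface. World frame = base frame: x ahead of the robot, y to its left, z up, the work surface at z = 0. Lengths are in m, angles in rad, forces in N, time in s.
With the tool pointing down it reaches from about 0.4 to 0.75 m from the base axis. Payload 19.5 kg.
Tool frame: the origin (TCP) lies on the centre line of the jaws, within the pads' length; the fingertips stand 19 mm ahead of it and the grasp point (between the pads) is the TCP (manip.tcp_to_tips is the distance from the TCP to the fingertips, in m); y points along the fingers, x is the direction in which the jaws open and shut, and the axes are right-handed (so a half turn about y gives the same grasp; the last joint's range is limited). The gripper opens to 85 mm and grips with 20 to 120 N. Pads are 22 mm wide; open, the fingers measure 114 mm over their backs; the gripper's body (76 mm by 85 mm) begins 54 mm behind the grasp point. The pads swing forward as they close: fully open they stand 13 mm farther back than shut.
Start: joints at [-1.388, 0.707, -0.028, 1.485, 0.022, 0.951, -0.075], TCP at [0.128, 0.561, 0.25] pointing down, gripper open.
Joint ranges: [-2.71, 2.71], [-0.32, 2.16], [-1.57, 1.52], [0, 2.45], [-1.46, 4.6], [0, 2.02], [-2.83, 2.83]. Speed limits (rad/s): [1.89, 1.89, 2.57, 2.57, 3.01, 3.01, 3.01].

## Interface

Orientations are given as a rotation vector (axis times angle).
In Python, from workcell import manip gives the robot as it stands.
- The arm moves only by the tool arm_command, never from a script. Its argument "steps" is a list of rows, each an object with "rot": the turn, a rotation vector about the tool's x, y, z in units of 1.5 rad (1.0 is 1.5 rad), a list of three; "xyz": the shift along the tool's x, y, z in units of 2.5 cm (1.0 is 2.5 cm), a list of three; "claw": the opening, from -1 (shut) to 1 (fully open), so that 0 is half open. A call has 1 to 20 rows; each row shifts and turns the commanded pose from where the row before left it, along the tool's axes as they then stand; what a row does not reach is not made up. A row lasts 1/12 s, in which the tool goes at most 41.7 mm and 7.16 degrees, less where a joint would pass 70% of its speed; a pose out of reach is approached as far as the arm can. A call with a number of a shift or a turn outside -1 to 1 is refused whole. A call with a gripper value outside its range is refused whole. The fingers move at their own pace and stop on an object; "force" is the grip in N (left out, the last holds). Time passes only in rows, so rows that do not move let the fingers close. It gives the time, the measured TCP pose, the force and the opening at its end, in the units of the state.
- manip.state(): the state, without advancing time (a new reading comes with each control period).
- manip.grab_frame(name): name is "scene" or "top"; returns (picture, depth): 400x640x3 uint8, blue, green, red; 400x640 float32, m along the optical axis (not along the pixel's ray), 0 where there is no reading.
- manip.calibration(name): a dict with "fx", "fy", "cx", "cy" (pixels), "R" (3x3) and "t" (3): a world point X has camera coordinates R X + t. Camera axes: x right, y down, z forward; pixel columns grow to the right and rows downward; lengths in m; the calibration is good to about 2 mm. A picture is of the moment at which its call begins. calibration takes no time and is no camera call.
- manip.job_done(): hands the job in, once; it reports no verdict.
The state is a dict: "time_s": time; "joint_positions": joint angles; "qd": joint speeds; "joint_torque": joint torques, N m; "eef_pos": TCP position; "tool_rot": TCP orientation; "contact_force": force on the tool from outside, world axes, zero at the start; "wrist_torque": the same for the moment, N m; "grip_width": finger opening in m.
Only numpy, scipy, OpenCV 4.12 (cv2) and the standard library are available. Lean on these libraries where they do the work, as an engineer would, in place of code of your own. Each camera call takes 0.05 s, during which the arm holds its last target. There are 200 camera calls.

## Task

The sample tray in the middle bay of the tasting shelf has been shoved back out of reach. Take the draw hook from its cork mat, feel under the shelf with it for the tray's draw eye, catch the eye and draw the tray out until it is fully home against its front stop; go gently, neither ramming the tray nor hauling on it once it is stopped, and touch shelf and tray with the hook only. Then unhook, lay the hook back on its mat and leave everything else where it stands.

Things in the scene. Friction and masses are not known exactly. Their poses are not given: they have to be found in the camera images.
- shelf: White tasting shelf fixed on the bench, 600 wide (y), 290 deep (x); board 16 thick, underside 72 mm, top 88 mm above the bench. Origin at bench height below the middle of the board's front edge; +x goes in under the shelf, z up. Upright panels 12 thick part it into three bays 184 mm clear in width, at y = -196, 0 and 196 mm, open in front and behind, each with a sample tray. Hook only: no robot contact.
- shelf_edge (a point): Middle of the board's front edge, 80 mm above the bench (straight above the shelf's origin, same axes). The trays of the left and right bays are fixed where they belong, 5 mm proud of this edge, with their own draw eyes reaching 57 mm out in front of it. Only the middle tray stands back under the board.
- tray (a joint): How far the middle tray has been drawn to the front, in m: 0 rearmost, 0.135 against the front stop (hard). Starts between 0 and 0.04 and stays where it is left; its runners drag with about 4 N either way. Its front face is at shelf x = 0.130 minus this value. Runs straight along shelf x; it never needs more than about 10 N.
- tray_front (a point): Centre of the middle tray's aluminium front face (176 wide, 6 to 58 mm above the bench), 46 mm above the bench. A steel draw eye is bolted to this face through a sideways slot: a flange 44 wide and 22 high, then a shank 16 wide and at its end a flat level ring. The shank is held in a rubber bush: under a pull the ring gives about 1 mm per 3 N, up to 6 mm, and springs back.
- slot_mid (a point): Point 34 mm in front of the tray's front face, on the tray's middle line, 46 mm above the bench: where the eye's hole would be were it bolted mid-slot. The eye's level ring: 36 mm outside, 18 mm hole (upright), 6 thick, 43 to 49 mm above the bench. The hole's centre is up to 45 mm to either side of this point (shelf y), NOT measured, new each time, hidden by the board: feel for it. Pushed sideways it does not shift.
- hook: Draw hook: wooden handle 100 long (x), 20 wide, 18 high, flat underneath; from its front a straight 7 mm steel rod runs on along +x at mid-height (9 mm up) and turns up at its end into a 7 mm tip. Origin at the underside of the handle's middle, where it is gripped across its width. About 0.16 kg, balancing some 30 mm ahead of the handle's middle. Lies on the mat, tip up; the tip enters the eye from below.
- hook_grip (a point): Middle of the hook's handle, 9 mm above its underside.
- hook_tip (a point): Top end of the hook's upturned tip, 148 mm ahead of the handle's middle, 31 mm above the handle's underside (22 mm above the rod's centre line, 18 mm above the rod's upper side). The rod's outer bend reaches 154 mm ahead of the handle's middle.
- mat: Cork mat fixed on the bench, 270 (x) by 130 (y), 3 thick; origin at bench height under its middle. The hook belongs on it, lying down, handle middle and tip within its outline.
- scale: White sample scale, fixed, 190 by 130, 34 high; origin under its middle. Not part of the job.
- cup_a: White tasting cup on the shelf, 76 across, 62 high; origin under its foot. Leave it.
- cup_b: White tasting cup on the shelf, 76 across, 62 high; origin under its foot. Leave it.
- pot: White lidded tasting pot on the shelf, 82 across, 93 high with a side handle; origin under its foot. Leave it.
- tin_a: Large square green sample tin on the bench, 85 wide, 95 high; origin under its middle. Leave it.
- tin_b: Small square dark sample tin on the bench, 60 wide, 55 high; origin under its middle. Leave it.
- bowl_a: White tasting bowl on the bench, 104 across, 58 high; origin under its foot. Leave it.
- bowl_b: White tasting bowl on the bench, 104 across, 58 high; origin under its foot. Leave it.
- spoon: Steel tasting spoon on the bench, 170 long. Leave it.

How it is judged:
By the outcome, as a careful person would: the job done as asked, in the order asked, and still so for the second after the job is handed in, with the robot touching nothing.
It also fails if it takes over 72 s, if anything falls off the work surface, if the arm or the gripper's body presses on something with over 40 N, if the wrist force passes 120 N, or if a joint passes its speed limit or range.

## Working session

There is one attempt and no reset: what is moved stays moved. The work goes in short steps, Python scripts to look and compute and a tool call to move; the robot and the scene stay as the last step left them, time stands still between calls to the robot, and variables do not carry over. Pictures are saved under pics/ and viewed, on a budget of 10 in all, crops included, one or two more only if the job needs it, and the job is handed in when it is done.

Besides the shell and the picture viewer there is one more tool, called after ">>>" as name(argument=value, ...), one argument or row to a line, values as JSON. arm_command: Moves the arm, as the interface text tells. Its arguments: {"type":"object","properties":{"steps":{"type":"array"},"force":{"type":"number"}},"required":["steps"]}

```bash
ls; mkdir -p pics; python3 - <<'E'
from workcell import manip
import cv2,numpy as np
for n in("scene","top"):
    p,d=manip.grab_frame(n);cv2.imwrite(f"pics/{n}0.png",p);np.savez(f"{n}0.npz",p=p,d=d)
    c=manip.calibration(n);print(n,{k:np.round(v,4).tolist() for k,v in c.items()})
s=manip.state();print(s,manip.tcp_to_tips)
E
```

```text
pics
scene {'fx': 424.1756, 'fy': 424.1756, 'cx': 326.0569, 'cy': 195.6673, 'R': [[0.0618, 0.9981, 0.0027], [0.8365, -0.0503, -0.5457], [-0.5445, 0.036, -0.838]], 't': [-0.048, -0.4059, 1.6104]}
top {'fx': 404.0696, 'fy': 404.0696, 'cx': 320.6411, 'cy': 198.1048, 'R': [[0.0004, -1.0, 0.0058], [-0.9956, -0.0009, -0.0932], [0.0933, -0.0057, -0.9956]], 't': [0.0054, 0.5408, 1.3891]}
{'time_s': 0.1, 'joint_positions': array([-1.38771992,  0.70704912, -0.02762062,  1.48495613,  0.022003  ,
        0.95087317, -0.07550871]), 'qd': array([ 1.40250076e-03, -2.09979846e-03,  5.85680965e-04, -2.43646585e-03,
        9.14201241e-05,  2.14191248e-03, -9.85020515e-04]), 'joint_torque': array([ 9.38638259e-04, -8.84289622e+01,  1.23642281e+00, -2.36455357e+01,
        1.71204930e-02,  5.05107280e-03, -5.78429626e-05]), 'eef_pos': array([0.12811086, 0.56032701, 0.24986845]), 'tool_rot': array([-1.30782705, -1.04149821,  1.04275277]), 'contact_force': array([-0.23809529, -0.82554823,  0.36627734]), 'wrist_torque': array([ 0.01951865,  0.00199277, -0.07450761]), 'grip_width': 0.0856440675165899} 0.019
```

View pics/top0.png

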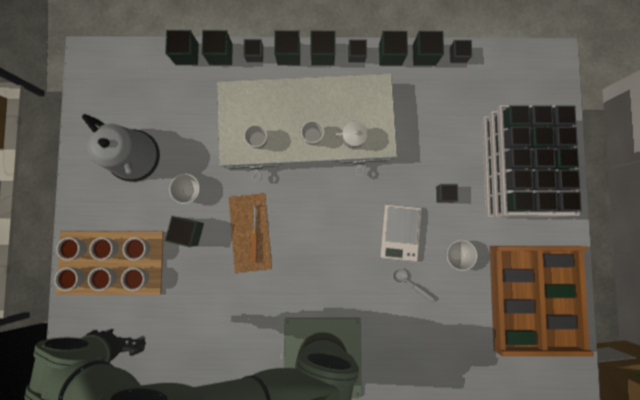

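View pics/scene0.png

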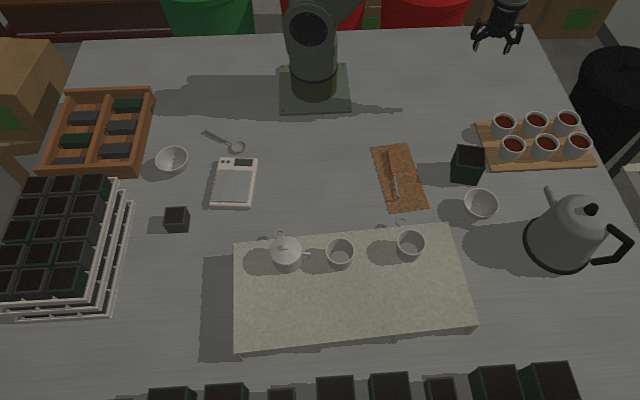

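```bash
python3 - <<'E'
from workcell import manip
from scipy.spatial.transform import Rotation as R
print(R.from_rotvec(manip.state()['tool_rot']).as_matrix().round(3))
E
```

```text
[[ 0.223 -0.    -0.975]
 [ 0.975 -0.001  0.223]
 [-0.001 -1.    -0.   ]]
```

The top view shows the mat centred near (250,232) with the hook on it: the handle is around (260,245) and the rod runs up to about (253,205). The shelf's front edge runs from (219,165) to (395,157), and the side eyes are near (257,176) and (373,172). Next I'll measure these.

```bash
cat > h.py <<'E'
from workcell import manip
import cv2,numpy as np
from scipy.spatial.transform import Rotation as Rn
C={n:manip.calibration(n) for n in("scene","top")}
def ray(n,u,v,z):
    c=C[n];R=np.array(c['R']);t=np.array(c['t']);o=-R.T@t
    d=R.T@np.array([(u-c['cx'])/c['fx'],(v-c['cy'])/c['fy'],1]);return o+d*(z-o[2])/d[2]
def pix(n,X):
    c=C[n];q=np.array(c['R'])@X+np.array(c['t']);return np.array([c['fx']*q[0]/q[2]+c['cx'],c['fy']*q[1]/q[2]+c['cy']])
def cloud(n,d):
    c=C[n];v,u=np.indices(d.shape);P=np.stack([(u-c['cx'])/c['fx']*d,(v-c['cy'])/c['fy']*d,d],-1)
    return (P-np.array(c['t']))@np.array(c['R'])
E
python3 - <<'E'
from h import *
for n in("top","scene"):
    f=np.load(n+"0.npz");W=cloud(n,f['d']);p=f['p'];d=f['d']
    # shelf top
    m=((abs(W[...,2]-.088)<.006)&(d>0)&(W[...,0]>.5)).astype(np.uint8)
    k,l,s,_=cv2.connectedComponentsWithStats(m);i=1+np.argmax(s[1:,4])
    c=max(cv2.findContours((l==i).astype(np.uint8),0,2)[0],key=cv2.contourArea)
    X=np.array([ray(n,u,v,.088)[:2] for u,v in c[:,0]],np.float32)
    r=cv2.minAreaRect(X);print(n,"shelf",r,cv2.boxPoints(r).round(4).tolist())
    hsv=cv2.cvtColor(p,cv2.COLOR_BGR2HSV)
    m=cv2.inRange(hsv,(5,90,40),(22,255,255))
    x0,y0,x1,y1=(215,185,285,280) if n=="top" else (360,135,440,220)
    mm=np.zeros_like(m);mm[y0:y1,x0:x1]=m[y0:y1,x0:x1]
    c=max(cv2.findContours(mm,0,2)[0],key=cv2.contourArea)
    X=np.array([ray(n,u,v,.003)[:2] for u,v in c[:,0]],np.float32)
    r=cv2.minAreaRect(X);print("mat",r,cv2.boxPoints(r).round(4).tolist())
    cv2.imwrite(f"pics/{n}_mat.png",cv2.resize(p[y0:y1,x0:x1],None,fx=6,fy=6,interpolation=2))
a=cv2.imread("pics/top_mat.png");b=cv2.imread("pics/scene_mat.png")
c=np.zeros((580,800,3),np.uint8);c[:min(570,a.shape[0]),:420]=a[:570];b=cv2.resize(b,None,fx=.79,fy=.79);c[:b.shape[0],420:420+b.shape[1]]=b[:,:380];cv2.imwrite("pics/mats.png",c)
E
```

```text
top shelf ((0.8049413561820984, 0.056701987981796265), (0.29243266582489014, 0.5983700752258301), 2.9304168224334717) [[0.6435999870300293, 0.3479999899864197], [0.6741999983787537, -0.24959999322891235], [0.9663000106811523, -0.2345999926328659], [0.935699999332428, 0.3630000054836273]]
mat ((0.4219895899295807, 0.2561590075492859), (0.2666700482368469, 0.12838701903820038), 6.052550792694092) [[0.2825999855995178, 0.3059000074863434], [0.2962000072002411, 0.17829999327659607], [0.5613999962806702, 0.20640000700950623], [0.5478000044822693, 0.33410000801086426]]
scene shelf ((0.8120459318161011, 0.05950438976287842), (0.29482805728912354, 0.5999116897583008), 3.040128469467163) [[0.6488999724388123, 0.35120001435279846], [0.6807000041007996, -0.24779999256134033], [0.9751999974250793, -0.2321999967098236], [0.9433000087738037, 0.3668999969959259]]
mat ((0.4251917004585266, 0.2576397657394409), (0.26897335052490234, 0.12892311811447144), 6.021509170532227) [[0.2847000062465668, 0.3075999915599823], [0.29820001125335693, 0.1793999969959259], [0.5656999945640564, 0.20759999752044678], [0.5522000193595886, 0.3359000086784363]]
```

View pics/mats.png

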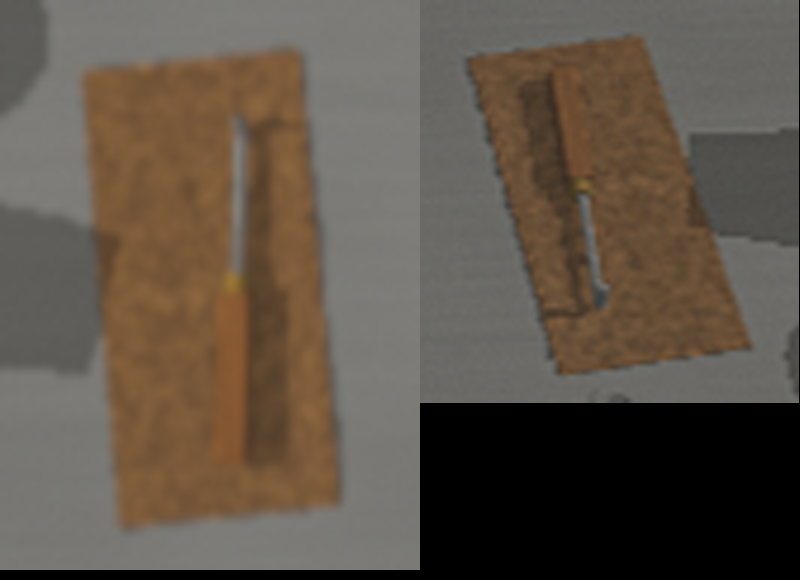

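The crops show the hook lying tip up, with the handle's rear end at top-view pixel (253.3,262.2), its front end at (253.8,233.8) and the tip at (254.8,205). In the scene view the handle ends are at about (390.8,149.3) and (394.2,173.6).

```bash
python3 - <<'E'
from h import *
for n,a,b,t in(("top",(253.3,262.2),(253.8,233.8),(254.8,205)),("scene",(390.8,149.3),(394.2,173.6),(398.6,195.5))):
    A,B,T=ray(n,*a,.021),ray(n,*b,.021),ray(n,*t,.034)
    print(n,A,B,T,"mid",(A+B)/2,np.linalg.norm(B-A),np.degrees(np.arctan2((B-A)[1],(B-A)[0])),np.degrees(np.arctan2((T-A)[1],(T-A)[0])),np.linalg.norm((T-(A+B)/2)[:2]))
    f=np.load(n+"0.npz");W=cloud(n,f['d'])
    # side eyes: points between z .03 and .06 in front of the shelf
    m=(abs(W[...,2]-.047)<.015)&(W[...,0]>.58)&(W[...,0]<.68)&(abs(W[...,1])<.36)&(f['d']>0)
    for lo,hi in((-.3,0.05),(.05,.3)):
        q=W[m&(W[...,1]>lo)&(W[...,1]<hi)]
        if len(q):print("eye",len(q),np.median(q,0).round(4),q.min(0).round(3),q.max(0).round(3))
x0,y0,x1,y1=225,140,400,190
p=np.load("top0.npz")['p'];a=cv2.resize(p[y0:y1,x0:x1],None,fx=4.5,fy=4.5,interpolation=2)
p=np.load("scene0.npz")['p'];b=cv2.resize(p[210:280,240:415],None,fx=4.5,fy=4.5,interpolation=2)
cv2.imwrite("pics/eyes.png",np.vstack([a,b]))
E
```

```text
top [0.3185375  0.23835022 0.021     ] [0.41631062 0.23816934 0.021     ] [0.51578253 0.23421172 0.034     ] mid [0.36742406 0.23825978 0.021     ] 0.09777329012227713 -0.10599826348011913 -1.2019771489477984 0.1484136854232539
eye 216 [ 0.6641 -0.1301  0.0496] [ 0.615 -0.234  0.032] [ 0.675 -0.052  0.061]
eye 200 [0.6452 0.2291 0.0489] [0.598 0.157 0.033] [0.66  0.298 0.062]
scene [0.3276776  0.24539618 0.021     ] [0.42834644 0.24174933 0.021     ] [0.52118239 0.23964559 0.034     ] mid [0.37801202 0.24357276 0.021     ] 0.10073487756319253 -2.074702110190113 -1.702220383914235 0.1432242232182923
eye 74 [ 0.6339 -0.1269  0.049 ] [ 0.62  -0.141  0.044] [ 0.653 -0.109  0.055]
eye 80 [0.6192 0.231  0.0503] [0.603 0.214 0.043] [0.635 0.248 0.056]
```

View pics/eyes.png

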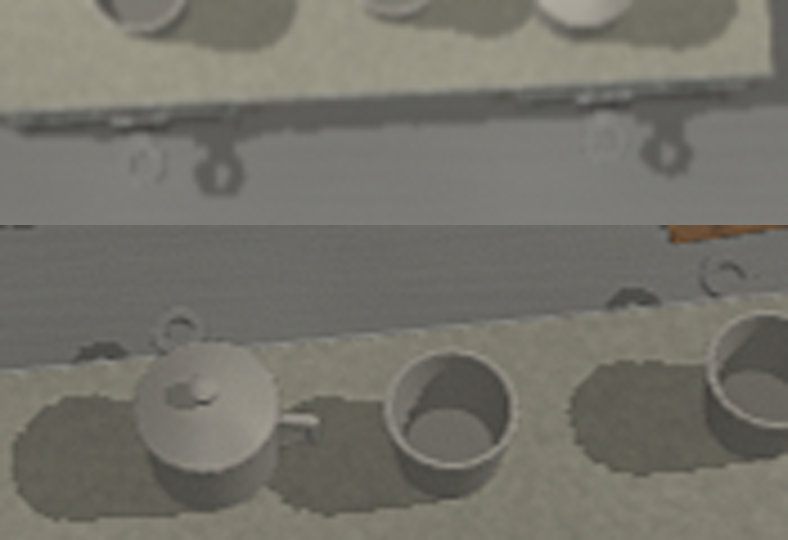

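>>> arm_command(
  steps=[
    {"rot": [0,-0.066,0],"xyz": [0,0,0],"claw": 1},
    {"rot": [0,-0.066,0],"xyz": [0,0,0],"claw": 1},
    {"rot": [0,0,0],"xyz": [-0.896,0,-0.69],"claw": 1},
    {"rot": [0,0,0],"xyz": [-0.896,0,-0.69],"claw": 1},
    {"rot": [0,0,0],"xyz": [-0.896,0,-0.69],"claw": 1},
    {"rot": [0,0,0],"xyz": [-0.896,0,-0.69],"claw": 1},
    {"rot": [0,0,0],"xyz": [-0.896,0,-0.69],"claw": 1},
    {"rot": [0,0,0],"xyz": [-0.896,0,-0.69],"claw": 1},
    {"rot": [0,0,0],"xyz": [-0.896,0,-0.69],"claw": 1},
    {"rot": [0,0,0],"xyz": [-0.896,0,-0.69],"claw": 1},
    {"rot": [0,0,0],"xyz": [-0.896,0,-0.69],"claw": 1},
    {"rot": [0,0,0],"xyz": [-0.896,0,-0.69],"claw": 1},
    {"rot": [0,0,0],"xyz": [-0.896,0,-0.69],"claw": 1},
    {"rot": [0,0,0],"xyz": [-0.896,0,-0.69],"claw": 1},
    {"rot": [0,0,0],"xyz": [-0.896,0,-0.69],"claw": 1},
    {"rot": [0,0,0],"xyz": [-0.896,0,-0.69],"claw": 1},
    {"rot": [0,0,0],"xyz": [0,1,0],"claw": 1},
    {"rot": [0,0,0],"xyz": [0,1,0],"claw": 1},
    {"rot": [0,0,0],"xyz": [0,1,0],"claw": 1},
    {"rot": [0,0,0],"xyz": [0,1,0],"claw": 1},
  ],
  force=60,
)

```text
time_s: 1.77
eef_pos: [0.3612, 0.2403, 0.1493]
tool_rot: [-1.222, -1.189, 1.189]
contact_force: [1.2, 0.3, -0.2]
grip_width: 0.0854
```

>>> arm_command(
  steps=[
    {"rot": [0,0,0],"xyz": [0,1,0],"claw": 1},
    {"rot": [0,0,0],"xyz": [0,1,0],"claw": 1},
    {"rot": [0,0,0],"xyz": [0,1,0],"claw": 1},
    {"rot": [0,0,0],"xyz": [0,1,0],"claw": 1},
    {"rot": [0,0,0],"xyz": [0,0.6,0],"claw": 1},
    {"rot": [0,0,0],"xyz": [0,0.4,0],"claw": 1},
    {"rot": [0,0,0],"xyz": [0,0,0],"claw": 1},
    {"rot": [0,0,0],"xyz": [0,0,0],"claw": 1},
  ],
)

```text
time_s: 2.43
eef_pos: [0.3611, 0.2405, 0.0255]
tool_rot: [-1.222, -1.189, 1.19]
contact_force: [0.3, -0.7, 0.6]
grip_width: 0.0856
```

```bash
python3 - <<'E'
from h import *
p,d=manip.grab_frame("scene");q,_=manip.grab_frame("top")
cv2.imwrite("pics/grip.png",np.hstack([cv2.resize(p[120:230,350:450],(400,440),interpolation=2),cv2.resize(q[180:290,215:315],(400,440),interpolation=2)]))
s=manip.state();print(s['eef_pos'],s['contact_force'])
E
```

```text
[0.36145761 0.2407124  0.02618798] [-0.32868353 -0.08403145  0.58259554]
```

View pics/grip.png

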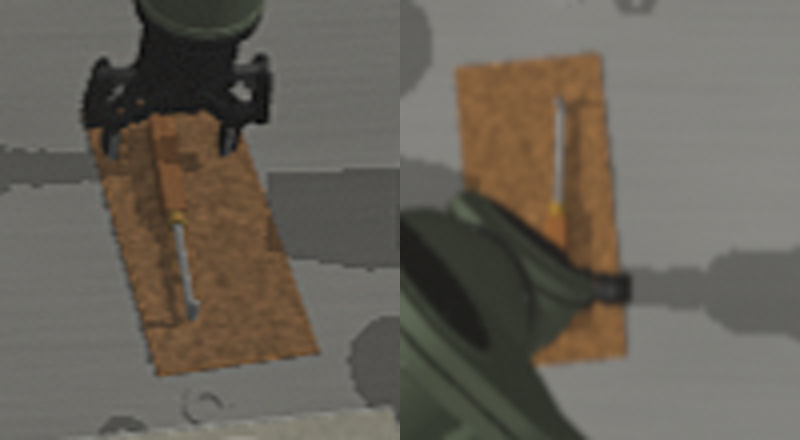

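The open fingers straddle the handle, which lies between them at crop pixel (165,160). Closing now.

>>> arm_command(
  steps=[
    {"rot": [0,0,0],"xyz": [0,0,0],"claw": 0.2},
    {"rot": [0,0,0],"xyz": [0,0,0],"claw": -0.3},
    {"rot": [0,0,0],"xyz": [0,0,0],"claw": -1},
    {"rot": [0,0,0],"xyz": [0,0,0],"claw": -1},
    {"rot": [0,0,0],"xyz": [0,0,0],"claw": -1},
    {"rot": [0,0,0],"xyz": [0,0,0],"claw": -1},
    {"rot": [0,0,0],"xyz": [0,0,0],"claw": -1},
    {"rot": [0,0,0],"xyz": [0,0,0],"claw": -1},
    {"rot": [0,0,0],"xyz": [0,0,0],"claw": -1},
    {"rot": [0,0,0],"xyz": [0,0,0],"claw": -1},
  ],
  force=80,
)

```text
time_s: 3.37
eef_pos: [0.3612, 0.2406, 0.0257]
tool_rot: [-1.222, -1.19, 1.189]
contact_force: [0.1, -0.8, 14.0]
grip_width: 0.0178
```

>>> arm_command(
  steps=[
    {"rot": [0,0,0],"xyz": [0,-0.2,0],"claw": -1},
    {"rot": [0,0,0],"xyz": [0,-0.4,0],"claw": -1},
    {"rot": [0,0,0],"xyz": [0,-0.7,0],"claw": -1},
    {"rot": [0,0,0],"xyz": [0,-0.7,0],"claw": -1},
    {"rot": [0,0,0],"xyz": [0,0,0],"claw": -1},
    {"rot": [0,0,0],"xyz": [0,0,0],"claw": -1},
    {"rot": [0,0,0],"xyz": [0,0,0],"claw": -1},
  ],
)

```text
time_s: 3.95
eef_pos: [0.3611, 0.2405, 0.075]
tool_rot: [-1.222, -1.189, 1.19]
contact_force: [-0.6, 0.4, -1.6]
grip_width: 0.0181
```

```bash
python3 - <<'E'
from h import *
p,d=manip.grab_frame("scene");q,dt=manip.grab_frame("top")
for n,dd in(("scene",d),("top",dt)):
    W=cloud(n,dd);m=(W[...,0]>.44)&(W[...,0]<.56)&(W[...,1]>.2)&(W[...,1]<.28)&(W[...,2]>.03)&(dd>0)
    Q=W[m];print(n,len(Q)); 
    for lo in np.arange(.42,.56,.02):
        k=Q[(Q[:,0]>=lo)&(Q[:,0]<lo+.02)]
        if len(k):print(lo.round(2),k.mean(0).round(4),k[:,2].max().round(3),k[:,0].max().round(4))
cv2.imwrite("pics/lift.png",np.hstack([cv2.resize(p[120:230,350:450],(400,440),interpolation=2),cv2.resize(q[180:290,215:315],(400,440),interpolation=2)]))
s=manip.state();print(s['eef_pos'],s['contact_force'],s['grip_width'],Rn.from_rotvec(s['tool_rot']).as_matrix().round(4).tolist())
E
```

```text
scene 57
0.44 [0.4495 0.2408 0.0647] 0.069 0.4573
0.46 [0.4709 0.2398 0.0647] 0.068 0.4793
0.48 [0.4901 0.2397 0.0648] 0.067 0.4989
0.5 [0.5082 0.2388 0.064 ] 0.068 0.5185
0.52 [0.5225 0.2389 0.0756] 0.085 0.5251
top 51
0.44 [0.4514 0.239  0.0607] 0.067 0.4594
0.46 [0.4711 0.2368 0.063 ] 0.066 0.4797
0.48 [0.4915 0.2372 0.0626] 0.072 0.4999
0.5 [0.5112 0.2372 0.0679] 0.081 0.5195
0.52 [0.5207 0.2364 0.0595] 0.059 0.5207
[0.36094234 0.24039011 0.07467801] [-0.40334804 -0.28687855 -2.16160904] 0.017743324497349902 [[0.0268, -0.0008, -0.9996], [0.9996, -0.0007, 0.0268], [-0.0007, -1.0, 0.0008]]
```

View pics/lift.png

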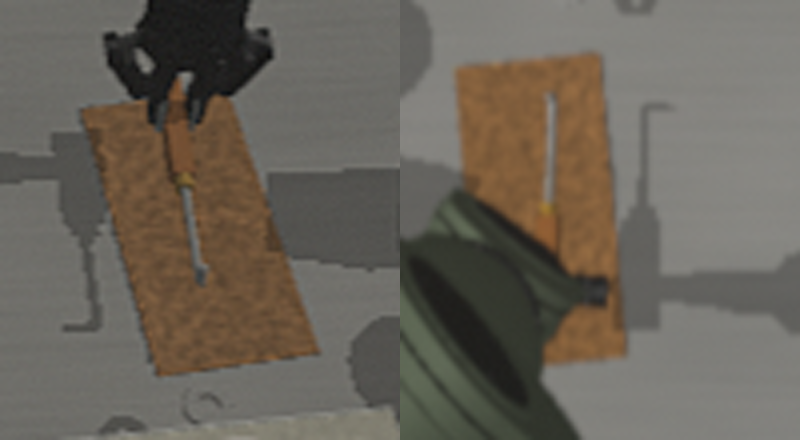

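The hook is held level, with its tip at crop pixel (200,275) in the scene view and the rod straight ahead of the jaws. The plan is to align with the shelf (yaw about +2.95°) and go in front of the middle bay, beside the eye's range. There I feel for the tray's face, which gives the eye's depth.

>>> arm_command(
  steps=[
    {"rot": [0,-0.026,0],"xyz": [0,0,0],"claw": -1},
    {"rot": [0,-0.026,0],"xyz": [0,0,0],"claw": -1},
    {"rot": [0,0,0],"xyz": [-0.5,0,-0.4],"claw": -1},
    {"rot": [0,0,0],"xyz": [-0.855,0,-0.74],"claw": -1},
    {"rot": [0,0,0],"xyz": [-0.855,0,-0.74],"claw": -1},
    {"rot": [0,0,0],"xyz": [-0.855,0,-0.74],"claw": -1},
    {"rot": [0,0,0],"xyz": [-0.855,0,-0.74],"claw": -1},
    {"rot": [0,0,0],"xyz": [-0.8,0,-0.7],"claw": -1},
    {"rot": [0,0,0],"xyz": [-0.4,0,-0.36],"claw": -1},
    {"rot": [0,0,0],"xyz": [0,0.5,0],"claw": -1},
    {"rot": [0,0,0],"xyz": [0,0.49,0],"claw": -1},
    {"rot": [0,0,0],"xyz": [0,0,0],"claw": -1},
    {"rot": [0,0,0],"xyz": [0,0,0],"claw": -1},
  ],
)

```text
time_s: 5.13
eef_pos: [0.4777, 0.1183, 0.0502]
tool_rot: [-1.183, -1.247, 1.249]
contact_force: [0.7, 0.5, -0.7]
grip_width: 0.0178
```

```bash
cat >> h.py <<'E'
O=np.array([.6618,.0505]);YAW=np.radians(2.95);E=np.array([np.cos(YAW),np.sin(YAW)]);N=np.array([-E[1],E[0]])
def rep():
    s=manip.state();p=s['eef_pos'];M=Rn.from_rotvec(s['tool_rot']).as_matrix();f=-M[:,2]
    sh=lambda q:(np.array([(q[:2]-O)@E,(q[:2]-O)@N,q[2]])*1000).round(1)
    F=s['contact_force'];print("t",s['time_s'],"TCP",sh(p),"tip",sh(p+.16*f-.0083*M[:,1]),"yaw",np.degrees(np.arctan2(f[1],f[0])).round(2),"F",np.round([F[:2]@E,F[:2]@N,F[2]],2),"Mt",s['wrist_torque'].round(2),"w",s['grip_width'].round(4))
E
python3 - <<'E'
from h import *
rep()
n="top";q,dt=manip.grab_frame(n);p,d=manip.grab_frame("scene");rep()
for n,dd in(("top",dt),("scene",d)):
    W=cloud(n,dd)
    X=(W[...,:2]-O)@np.stack([E,N],1)
    m=(X[...,0]>-.12)&(X[...,0]<.0)&(abs(X[...,1]-.077)<.03)&(W[...,2]>.025)&(dd>0)
    print(n,m.sum(),[(X[m&(X[...,0]>=a)&(X[...,0]<a+.02)].mean(0).round(4).tolist(),W[m&(X[...,0]>=a)&(X[...,0]<a+.02)][:,2].max().round(4)) for a in(-.1,-.08,-.06,-.04,-.02) if (m&(X[...,0]>=a)&(X[...,0]<a+.02)).any()],X[m][:,0].max())
    # shelf front edge by jump
    t=(abs(W[...,2]-.088)<.006)&(dd>0)&(abs(X[...,1])<.25)&(X[...,0]<.03)&(X[...,0]>-.03);print("edge",[X[t&(abs(X[...,1]-y)<.02)][:,0].min().round(4) for y in(-.15,-.1,.15,.2)])
cv2.imwrite("pics/pre.png",np.vstack([cv2.resize(q[120:220,220:400],(720,300)[:2] and (540,300),interpolation=2),cv2.resize(p[160:260,270:450],(540,300),interpolation=2)]))
E
```

```text
Traceback (most recent call last):
  File "h.py", line 17, in rep
    F=s['contact_force'];print("t",s['time_s'],"TCP",sh(p),"tip",sh(p+.16*f-.0083*M[:,1]),"yaw",np.degrees(np.arctan2(f[1],f[0])).round(2),"F",np.round([F[:2]@E,F[:2]@N,F[2]],2),"Mt",s['wrist_torque'].round(2),"w",s['grip_width'].round(4))
                                                                                                                                                                                                                      ^^^^^^^^^^^^^^^^^^^^^
AttributeError: 'float' object has no attribute 'round'
```

```bash
sed -i "s/s\['grip_width'\].round(4)/round(s['grip_width'],4)/" h.py
python3 - <<'E'
from h import *
n="top";q,dt=manip.grab_frame(n);p,d=manip.grab_frame("scene");rep()
for n,dd in(("top",dt),("scene",d)):
    W=cloud(n,dd)
    X=(W[...,:2]-O)@np.stack([E,N],1)
    m=(X[...,0]>-.12)&(X[...,0]<-.005)&(abs(X[...,1]-.077)<.03)&(W[...,2]>.025)&(dd>0)
    for a in(-.1,-.08,-.06,-.04,-.02):
        k=m&(X[...,0]>=a)&(X[...,0]<a+.02)
        if k.any(): print(n,X[k].mean(0).round(4),W[k][:,2].max().round(4),X[k][:,0].max().round(4))
    t=(abs(W[...,2]-.088)<.006)&(dd>0)&(X[...,0]<.03)&(X[...,0]>-.03);print("edge",[X[t&(abs(X[...,1]-y)<.02)][:,0].min().round(4) for y in(-.15,-.1,.15,.2)])
cv2.imwrite("pics/pre.png",np.vstack([cv2.resize(q[120:220,220:400],(540,300),interpolation=2),cv2.resize(p[160:260,270:450],(540,300),interpolation=2)]))
E
```

```text
t 5.2333 TCP [-180.    77.4   51. ] tip [-20.   77.5  59.3] yaw 3.0 F [ 0.55 -0.56 -1.69] Mt [-0.05  0.06 -0.06] w 0.0178
top [-0.0827  0.0768] 0.0346 -0.0827
top [-0.0707  0.0779] 0.0407 -0.0618
top [-0.0496  0.0781] 0.0389 -0.0405
top [-0.0313  0.0791] 0.0571 -0.0262
edge [np.float64(-0.0014), np.float64(-0.0013), np.float64(-0.0013), np.float64(-0.0017)]
scene [-0.089   0.0804] 0.0435 -0.08
scene [-0.0707  0.0805] 0.0444 -0.0604
scene [-0.05    0.0807] 0.0448 -0.0401
scene [-0.0314  0.0798] 0.059 -0.0204
scene [-0.0177  0.0805] 0.0641 -0.0169
edge [np.float64(0.0049), np.float64(0.0034), np.float64(0.0023), np.float64(0.0022)]
```

View pics/pre.png

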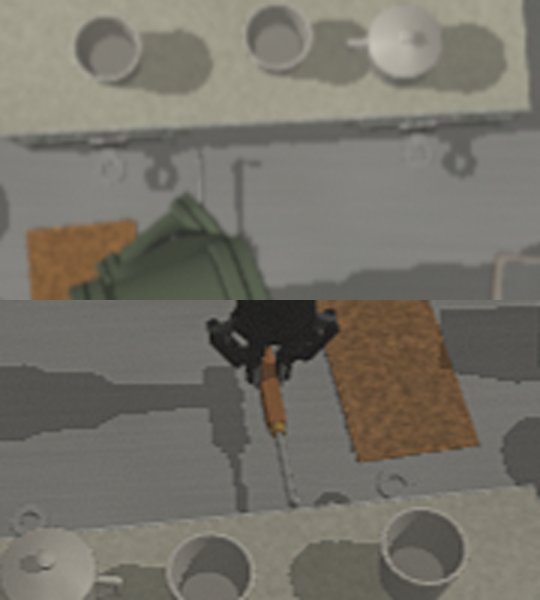

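The picture shows the hook at the left side of the middle bay, with its tip just short of the board's front edge (scene pixel (293,503) in the crop). Going in beside the eye's range to feel for the tray's face.

>>> arm_command(
  steps=[
    {"rot": [0,0,0],"xyz": [0,0,-0.5],"claw": -1},
    {"rot": [0,0,0],"xyz": [0,0,-0.8],"claw": -1},
    {"rot": [0,0,0],"xyz": [0,0,-0.8],"claw": -1},
    {"rot": [0,0,0],"xyz": [0,0,-0.6],"claw": -1},
    {"rot": [0,0,0],"xyz": [0,0,-0.4],"claw": -1},
    {"rot": [0,0,0],"xyz": [0,0,-0.3],"claw": -1},
    {"rot": [0,0,0],"xyz": [0,0,-0.2],"claw": -1},
    {"rot": [0,0,0],"xyz": [0,0,-0.08],"claw": -1},
    {"rot": [0,0,0],"xyz": [0,0,0],"claw": -1},
    {"rot": [0,0,0],"xyz": [0,0,0],"claw": -1},
  ],
)

```text
time_s: 6.07
eef_pos: [0.5696, 0.1231, 0.0507]
tool_rot: [-1.184, -1.247, 1.247]
contact_force: [0.4, -0.3, -1.9]
grip_width: 0.0179
```

```bash
python3 -c "
from h import *
rep()"
```

```text
t 6.0667 TCP [-88.4  77.3  50.7] tip [71.7 77.3 59. ] yaw 2.95 F [ 0.34 -0.33 -1.9 ] Mt [ 0.02  0.12 -0.02] w 0.0179
```

>>> arm_command(
  steps=[
    {"rot": [0,0,0],"xyz": [0,0,-0.06],"claw": -1},
    {"rot": [0,0,0],"xyz": [0,0,-0.06],"claw": -1},
    {"rot": [0,0,0],"xyz": [0,0,-0.06],"claw": -1},
    {"rot": [0,0,0],"xyz": [0,0,-0.06],"claw": -1},
    {"rot": [0,0,0],"xyz": [0,0,-0.06],"claw": -1},
    {"rot": [0,0,0],"xyz": [0,0,-0.06],"claw": -1},
    {"rot": [0,0,0],"xyz": [0,0,0],"claw": -1},
  ],
)

```text
time_s: 6.65
eef_pos: [0.5792, 0.1235, 0.0506]
tool_rot: [-1.185, -1.247, 1.247]
contact_force: [0.3, -0.5, -0.8]
grip_width: 0.0179
```

>>> arm_command(
  steps=[
    {"rot": [0,0,0],"xyz": [0,0,-0.04],"claw": -1},
    {"rot": [0,0,0],"xyz": [0,0,-0.04],"claw": -1},
    {"rot": [0,0,0],"xyz": [0,0,-0.04],"claw": -1},
    {"rot": [0,0,0],"xyz": [0,0,-0.04],"claw": -1},
    {"rot": [0,0,0],"xyz": [0,0,-0.04],"claw": -1},
  ],
)

```text
time_s: 7.07
eef_pos: [0.584, 0.1238, 0.0505]
tool_rot: [-1.185, -1.247, 1.247]
contact_force: [0.2, -0.9, -1.6]
grip_width: 0.0181
```

>>> arm_command(
  steps=[
    {"rot": [0,0,0],"xyz": [0,0,-0.04],"claw": -1},
    {"rot": [0,0,0],"xyz": [0,0,-0.04],"claw": -1},
    {"rot": [0,0,0],"xyz": [0,0,-0.04],"claw": -1},
    {"rot": [0,0,0],"xyz": [0,0,-0.04],"claw": -1},
    {"rot": [0,0,0],"xyz": [0,0,-0.04],"claw": -1},
  ],
)

```text
time_s: 7.48
eef_pos: [0.589, 0.124, 0.0505]
tool_rot: [-1.185, -1.247, 1.247]
contact_force: [-0.3, 0.2, -2.4]
grip_width: 0.018
```

>>> arm_command(
  steps=[
    {"rot": [0,0,0],"xyz": [0,0,-0.04],"claw": -1},
    {"rot": [0,0,0],"xyz": [0,0,-0.04],"claw": -1},
    {"rot": [0,0,0],"xyz": [0,0,-0.04],"claw": -1},
    {"rot": [0,0,0],"xyz": [0,0,-0.04],"claw": -1},
    {"rot": [0,0,0],"xyz": [0,0,-0.04],"claw": -1},
  ],
)

```text
time_s: 7.9
eef_pos: [0.594, 0.1243, 0.0505]
tool_rot: [-1.185, -1.247, 1.247]
contact_force: [-0.1, -0.5, -0.3]
grip_width: 0.0179
```

>>> arm_command(
  steps=[
    {"rot": [0,0,0],"xyz": [0,0,-0.04],"claw": -1},
    {"rot": [0,0,0],"xyz": [0,0,-0.04],"claw": -1},
    {"rot": [0,0,0],"xyz": [0,0,-0.04],"claw": -1},
    {"rot": [0,0,0],"xyz": [0,0,-0.04],"claw": -1},
    {"rot": [0,0,0],"xyz": [0,0,-0.04],"claw": -1},
  ],
)

```text
time_s: 8.32
eef_pos: [0.599, 0.1245, 0.0505]
tool_rot: [-1.185, -1.247, 1.247]
contact_force: [1.0, 0.1, -1.2]
grip_width: 0.0182
```

>>> arm_command(
  steps=[
    {"rot": [0,0,0],"xyz": [0,0,-0.04],"claw": -1},
    {"rot": [0,0,0],"xyz": [0,0,-0.04],"claw": -1},
    {"rot": [0,0,0],"xyz": [0,0,-0.04],"claw": -1},
    {"rot": [0,0,0],"xyz": [0,0,-0.04],"claw": -1},
  ],
)

```text
time_s: 8.65
eef_pos: [0.603, 0.1248, 0.0505]
tool_rot: [-1.185, -1.247, 1.247]
contact_force: [-0.5, -0.4, -0.7]
grip_width: 0.0177
```

>>> arm_command(
  steps=[
    {"rot": [0,0,0],"xyz": [0,0,-0.04],"claw": -1},
    {"rot": [0,0,0],"xyz": [0,0,-0.04],"claw": -1},
    {"rot": [0,0,0],"xyz": [0,0,-0.04],"claw": -1},
    {"rot": [0,0,0],"xyz": [0,0,-0.04],"claw": -1},
  ],
)

```text
time_s: 8.98
eef_pos: [0.607, 0.125, 0.0505]
tool_rot: [-1.185, -1.247, 1.247]
contact_force: [0.6, -0.1, -1.4]
grip_width: 0.0179
```

>>> arm_command(
  steps=[
    {"rot": [0,0,0],"xyz": [0,0,-0.04],"claw": -1},
    {"rot": [0,0,0],"xyz": [0,0,-0.04],"claw": -1},
    {"rot": [0,0,0],"xyz": [0,0,-0.04],"claw": -1},
    {"rot": [0,0,0],"xyz": [0,0,-0.04],"claw": -1},
  ],
)

```text
time_s: 9.32
eef_pos: [0.611, 0.1252, 0.0505]
tool_rot: [-1.185, -1.247, 1.247]
contact_force: [0.5, 0.5, -1.4]
grip_width: 0.0181
```

>>> arm_command(
  steps=[
    {"rot": [0,0,0],"xyz": [0,0,-0.04],"claw": -1},
    {"rot": [0,0,0],"xyz": [0,0,-0.04],"claw": -1},
    {"rot": [0,0,0],"xyz": [0,0,-0.04],"claw": -1},
  ],
)

```text
time_s: 9.57
eef_pos: [0.614, 0.1253, 0.0506]
tool_rot: [-1.185, -1.247, 1.247]
contact_force: [-0.4, 0.2, -1.6]
grip_width: 0.0179
```

>>> arm_command(
  steps=[
    {"rot": [0,0,0],"xyz": [0,0,-0.04],"claw": -1},
    {"rot": [0,0,0],"xyz": [0,0,-0.04],"claw": -1},
    {"rot": [0,0,0],"xyz": [0,0,-0.04],"claw": -1},
  ],
)

```text
time_s: 9.82
eef_pos: [0.617, 0.1254, 0.0506]
tool_rot: [-1.185, -1.247, 1.247]
contact_force: [0.2, 0.1, -1.3]
grip_width: 0.0176
```

>>> arm_command(
  steps=[
    {"rot": [0,0,0],"xyz": [0,0,-0.04],"claw": -1},
    {"rot": [0,0,0],"xyz": [0,0,-0.04],"claw": -1},
  ],
)

```text
time_s: 9.98
eef_pos: [0.619, 0.1255, 0.0506]
tool_rot: [-1.185, -1.247, 1.247]
contact_force: [-0.1, -0.6, -1.0]
grip_width: 0.0178
```

>>> arm_command(
  steps=[
    {"rot": [0,0,0],"xyz": [0,0,-0.04],"claw": -1},
    {"rot": [0,0,0],"xyz": [0,0,-0.04],"claw": -1},
  ],
)

```text
time_s: 10.15
eef_pos: [0.6208, 0.1257, 0.0505]
tool_rot: [-1.184, -1.246, 1.247]
contact_force: [-3.5, 0.3, -1.7]
grip_width: 0.0175
```

Contact: −3.5 N along x with the tip at about shelf x 123 mm. The tray's face is therefore near 129 mm, the tray is nearly rearmost, and the eye's hole should be near tip x = 95 mm. Next I back off, lower to ring height and probe for the ring at y = +30.

>>> arm_command(
  steps=[
    {"rot": [0,0,0],"xyz": [0,0,0.2],"claw": -1},
    {"rot": [0,0,0],"xyz": [0,0,0.6],"claw": -1},
    {"rot": [0,0,0],"xyz": [0,0,0.7],"claw": -1},
    {"rot": [0,0,0],"xyz": [0,0,0.5],"claw": -1},
    {"rot": [0,0,0],"xyz": [0,0.15,0.2],"claw": -1},
    {"rot": [0,0,0],"xyz": [0,0.15,0],"claw": -1},
    {"rot": [0,0,0],"xyz": [-0.4,0,0],"claw": -1},
    {"rot": [0,0,0],"xyz": [-0.6,0,0],"claw": -1},
    {"rot": [0,0,0],"xyz": [-0.6,0,0],"claw": -1},
    {"rot": [0,0,0],"xyz": [-0.29,0,0],"claw": -1},
    {"rot": [0,0,0],"xyz": [0,0,0],"claw": -1},
    {"rot": [0,0,0],"xyz": [0,0,0],"claw": -1},
  ],
)

```text
time_s: 11.15
eef_pos: [0.5687, 0.0757, 0.043]
tool_rot: [-1.185, -1.247, 1.246]
contact_force: [0.3, 0.1, -1.1]
grip_width: 0.0181
```

```bash
python3 -c "
from h import *
rep()"
```

```text
t 11.15 TCP [-91.7  29.9  43. ] tip [68.3 29.8 51.3] yaw 2.9 F [ 0.31  0.13 -1.07] Mt [0.05 0.09 0.02] w 0.0181
```

>>> arm_command(
  steps=[
    {"rot": [0,0,0],"xyz": [0,0,-0.08],"claw": -1},
    {"rot": [0,0,0],"xyz": [0,0,-0.06],"claw": -1},
    {"rot": [0,0,0],"xyz": [0,0,-0.04],"claw": -1},
    {"rot": [0,0,0],"xyz": [0,0,-0.04],"claw": -1},
    {"rot": [0,0,0],"xyz": [0,0,-0.04],"claw": -1},
    {"rot": [0,0,0],"xyz": [0,0,0],"claw": -1},
  ],
)

```text
time_s: 11.65
eef_pos: [0.5747, 0.0762, 0.0429]
tool_rot: [-1.184, -1.247, 1.247]
contact_force: [-2.6, 0.9, -0.6]
grip_width: 0.0179
```

>>> arm_command(
  steps=[
    {"rot": [0,0,0],"xyz": [0,0,-0.04],"claw": -1},
    {"rot": [0,0,0],"xyz": [0,0,0],"claw": -1},
  ],
)

```text
time_s: 11.82
eef_pos: [0.5757, 0.0762, 0.043]
tool_rot: [-1.184, -1.247, 1.247]
contact_force: [-2.9, -0.3, -1.5]
grip_width: 0.0175
```

```bash
python3 -c "
from h import *
rep()
for i in range(3): manip.grab_frame('top');rep()"
```

```text
t 11.8167 TCP [-84.6  30.   43. ] tip [75.4 30.  51.2] yaw 2.94 F [-2.89 -0.14 -1.47] Mt [0.19 0.73 0.2 ] w 0.0175
t 11.8667 TCP [-84.7  30.   43. ] tip [75.3 30.  51.2] yaw 2.94 F [-2.76  1.44 -1.16] Mt [0.18 0.69 0.21] w 0.018
t 11.9167 TCP [-84.7  30.   43. ] tip [75.3 30.  51.2] yaw 2.95 F [-3.88  0.61 -1.35] Mt [0.2  0.77 0.2 ] w 0.0179
t 11.9667 TCP [-84.6  30.   43. ] tip [75.4 30.  51.3] yaw 2.94 F [-3.1   0.9  -0.94] Mt [0.2  0.76 0.25] w 0.018
```

The ring is touched at tip x ≈ 75 mm with a slight sideways push toward +y, so the hole is around y ≈ 24, x ≈ 95. Next: back off, go below the ring, move under the hole and rise gently.

>>> arm_command(
  steps=[
    {"rot": [0,0,0],"xyz": [0,0,0.12],"claw": -1},
    {"rot": [0,0,0],"xyz": [0,0,0.2],"claw": -1},
    {"rot": [0,0,0],"xyz": [-0.12,0.26,0],"claw": -1},
    {"rot": [0,0,0],"xyz": [-0.12,0.26,0],"claw": -1},
    {"rot": [0,0,0],"xyz": [0,0,0],"claw": -1},
    {"rot": [0,0,0],"xyz": [0,0,-0.2],"claw": -1},
    {"rot": [0,0,0],"xyz": [0,0,-0.25],"claw": -1},
    {"rot": [0,0,0],"xyz": [0,0,-0.25],"claw": -1},
    {"rot": [0,0,0],"xyz": [0,0,-0.25],"claw": -1},
    {"rot": [0,0,0],"xyz": [0,0,-0.16],"claw": -1},
    {"rot": [0,0,0],"xyz": [0,0,0],"claw": -1},
    {"rot": [0,0,0],"xyz": [0,0,0],"claw": -1},
  ],
)

```text
time_s: 12.97
eef_pos: [0.5959, 0.0711, 0.03]
tool_rot: [-1.185, -1.247, 1.247]
contact_force: [-0.5, 0.2, -1.6]
grip_width: 0.0175
```

```bash
python3 -c "
from h import *
rep();manip.grab_frame('top');rep()"
```

```text
t 12.9667 TCP [-64.7  23.9  30. ] tip [95.3 23.9 38.3] yaw 2.92 F [-0.46  0.2  -1.63] Mt [-0.04  0.08  0.03] w 0.0175
t 13.0167 TCP [-64.9  23.9  30. ] tip [95.1 23.9 38.3] yaw 2.93 F [ 0.01 -0.97 -1.45] Mt [ 0.03  0.09 -0.01] w 0.0177
```

>>> arm_command(
  steps=[
    {"rot": [0,0,0],"xyz": [0,-0.06,0],"claw": -1},
    {"rot": [0,0,0],"xyz": [0,-0.06,0],"claw": -1},
    {"rot": [0,0,0],"xyz": [0,-0.04,0],"claw": -1},
    {"rot": [0,0,0],"xyz": [0,-0.04,0],"claw": -1},
    {"rot": [0,0,0],"xyz": [0,-0.04,0],"claw": -1},
    {"rot": [0,0,0],"xyz": [0,0,0],"claw": -1},
  ],
)

```text
time_s: 13.52
eef_pos: [0.596, 0.0711, 0.0363]
tool_rot: [-1.185, -1.247, 1.247]
contact_force: [-0.1, -0.5, -0.5]
grip_width: 0.0176
```

>>> arm_command(
  steps=[
    {"rot": [0,0,0],"xyz": [0,-0.04,0],"claw": -1},
    {"rot": [0,0,0],"xyz": [0,-0.04,0],"claw": -1},
    {"rot": [0,0,0],"xyz": [0,0,0],"claw": -1},
  ],
)

```text
time_s: 13.77
eef_pos: [0.596, 0.0711, 0.0383]
tool_rot: [-1.185, -1.247, 1.247]
contact_force: [1.1, -0.5, -1.3]
grip_width: 0.0176
```

```bash
python3 -c "
from h import *
rep();manip.grab_frame('top');rep()"
```

```text
t 13.7667 TCP [-64.7  24.   38.3] tip [95.3 23.9 46.6] yaw 2.93 F [ 1.06 -0.56 -1.27] Mt [-0.01  0.05 -0.02] w 0.0176
t 13.8167 TCP [-64.7  23.9  38.1] tip [95.3 23.8 46.4] yaw 2.92 F [-0.51  0.22 -1.33] Mt [-0.03  0.09 -0.01] w 0.0181
```

No obstruction with the tip top at ring mid-height. I raise fully through the ring, then pull back gently.

>>> arm_command(
  steps=[
    {"rot": [0,0,0],"xyz": [0,-0.08,0],"claw": -1},
    {"rot": [0,0,0],"xyz": [0,-0.08,0],"claw": -1},
    {"rot": [0,0,0],"xyz": [0,-0.08,0],"claw": -1},
    {"rot": [0,0,0],"xyz": [0,-0.06,0],"claw": -1},
    {"rot": [0,0,0],"xyz": [0,0,0],"claw": -1},
    {"rot": [0,0,0],"xyz": [0,0,0.04],"claw": -1},
    {"rot": [0,0,0],"xyz": [0,0,0.04],"claw": -1},
    {"rot": [0,0,0],"xyz": [0,0,0.04],"claw": -1},
    {"rot": [0,0,0],"xyz": [0,0,0.04],"claw": -1},
    {"rot": [0,0,0],"xyz": [0,0,0.04],"claw": -1},
    {"rot": [0,0,0],"xyz": [0,0,0.04],"claw": -1},
    {"rot": [0,0,0],"xyz": [0,0,0],"claw": -1},
  ],
)

```text
time_s: 14.82
eef_pos: [0.5898, 0.0707, 0.0456]
tool_rot: [-1.185, -1.247, 1.247]
contact_force: [0.6, -0.4, -1.4]
grip_width: 0.018
```

```bash
python3 -c "
from h import *
rep();manip.grab_frame('top');rep()"
```

```text
t 14.8167 TCP [-70.9  23.9  45.6] tip [89.1 23.9 53.9] yaw 2.94 F [ 0.62 -0.41 -1.45] Mt [-0.02  0.02  0.01] w 0.018
t 14.8667 TCP [-70.8  23.9  45.6] tip [89.2 23.9 53.9] yaw 2.93 F [ 0.06 -0.16 -1.18] Mt [ 0.01 -0.06 -0.02] w 0.018
```

>>> arm_command(
  steps=[
    {"rot": [0,0,0],"xyz": [0,0,0.04],"claw": -1},
    {"rot": [0,0,0],"xyz": [0,0,0.04],"claw": -1},
    {"rot": [0,0,0],"xyz": [0,0,0.04],"claw": -1},
    {"rot": [0,0,0],"xyz": [0,0,0],"claw": -1},
  ],
)

```text
time_s: 15.2
eef_pos: [0.587, 0.0706, 0.0457]
tool_rot: [-1.185, -1.247, 1.247]
contact_force: [3.3, 0.6, -1.2]
grip_width: 0.0176
```

```bash
python3 -c "
from h import *
rep();manip.grab_frame('top');rep()"
```

```text
t 15.2 TCP [-73.7  24.   45.7] tip [86.3 23.9 54. ] yaw 2.93 F [ 3.33  0.45 -1.18] Mt [ 0.07 -0.57  0.03] w 0.0176
t 15.25 TCP [-73.6  24.   45.7] tip [86.4 23.9 54. ] yaw 2.93 F [ 2.88  0.43 -1.66] Mt [ 0.05 -0.58  0.  ] w 0.018
```

The eye is caught (+3 N pull). Drawing slowly.

>>> arm_command(
  steps=[
    {"rot": [0,0,0],"xyz": [0,0,0.04],"claw": -1},
    {"rot": [0,0,0],"xyz": [0,0,0.06],"claw": -1},
    {"rot": [0,0,0],"xyz": [0,0,0.08],"claw": -1},
    {"rot": [0,0,0],"xyz": [0,0,0.08],"claw": -1},
    {"rot": [0,0,0],"xyz": [0,0,0.08],"claw": -1},
    {"rot": [0,0,0],"xyz": [0,0,0.08],"claw": -1},
    {"rot": [0,0,0],"xyz": [0,0,0.08],"claw": -1},
    {"rot": [0,0,0],"xyz": [0,0,0.08],"claw": -1},
    {"rot": [0,0,0],"xyz": [0,0,0.08],"claw": -1},
    {"rot": [0,0,0],"xyz": [0,0,0.08],"claw": -1},
    {"rot": [0,0,0],"xyz": [0,0,0.08],"claw": -1},
    {"rot": [0,0,0],"xyz": [0,0,0.08],"claw": -1},
    {"rot": [0,0,0],"xyz": [0,0,0.08],"claw": -1},
    {"rot": [0,0,0],"xyz": [0,0,0.06],"claw": -1},
  ],
)

```text
time_s: 16.42
eef_pos: [0.5607, 0.0692, 0.0456]
tool_rot: [-1.185, -1.247, 1.247]
contact_force: [3.3, 0.5, -1.3]
grip_width: 0.0182
```

```bash
python3 -c "
from h import *
rep();manip.grab_frame('top');rep()"
```

```text
t 16.4167 TCP [-100.    23.9   45.6] tip [60.  23.9 53.9] yaw 2.93 F [ 3.35  0.32 -1.33] Mt [-0.01 -0.75 -0.02] w 0.0182
t 16.4667 TCP [-100.2   23.9   45.6] tip [59.8 23.9 53.8] yaw 2.94 F [ 2.71 -0.19 -1.07] Mt [ 0.03 -0.58 -0.02] w 0.0179
```

>>> arm_command(
  steps=[
    {"rot": [0,0,0],"xyz": [0,0,0.06],"claw": -1},
    {"rot": [0,0,0],"xyz": [0,0,0.08],"claw": -1},
    {"rot": [0,0,0],"xyz": [0,0,0.1],"claw": -1},
    {"rot": [0,0,0],"xyz": [0,0,0.1],"claw": -1},
    {"rot": [0,0,0],"xyz": [0,0,0.1],"claw": -1},
    {"rot": [0,0,0],"xyz": [0,0,0.1],"claw": -1},
    {"rot": [0,0,0],"xyz": [0,0,0.1],"claw": -1},
    {"rot": [0,0,0],"xyz": [0,0,0.1],"claw": -1},
    {"rot": [0,0,0],"xyz": [0,0,0.1],"claw": -1},
    {"rot": [0,0,0],"xyz": [0,0,0.1],"claw": -1},
    {"rot": [0,0,0],"xyz": [0,0,0.1],"claw": -1},
    {"rot": [0,0,0],"xyz": [0,0,0.1],"claw": -1},
    {"rot": [0,0,0],"xyz": [0,0,0.1],"claw": -1},
    {"rot": [0,0,0],"xyz": [0,0,0.1],"claw": -1},
    {"rot": [0,0,0],"xyz": [0,0,0.1],"claw": -1},
    {"rot": [0,0,0],"xyz": [0,0,0.1],"claw": -1},
    {"rot": [0,0,0],"xyz": [0,0,0.08],"claw": -1},
    {"rot": [0,0,0],"xyz": [0,0,0.06],"claw": -1},
  ],
)

```text
time_s: 17.97
eef_pos: [0.5187, 0.0671, 0.0456]
tool_rot: [-1.185, -1.247, 1.247]
contact_force: [3.3, 0.3, -1.0]
grip_width: 0.0179
```

>>> arm_command(
  steps=[
    {"rot": [0,0,0],"xyz": [0,0,0.06],"claw": -1},
    {"rot": [0,0,0],"xyz": [0,0,0.08],"claw": -1},
    {"rot": [0,0,0],"xyz": [0,0,0.1],"claw": -1},
    {"rot": [0,0,0],"xyz": [0,0,0.1],"claw": -1},
    {"rot": [0,0,0],"xyz": [0,0,0.1],"claw": -1},
    {"rot": [0,0,0],"xyz": [0,0,0.1],"claw": -1},
    {"rot": [0,0,0],"xyz": [0,0,0.1],"claw": -1},
    {"rot": [0,0,0],"xyz": [0,0,0.1],"claw": -1},
    {"rot": [0,0,0],"xyz": [0,0,0.1],"claw": -1},
    {"rot": [0,0,0],"xyz": [0,0,0.1],"claw": -1},
    {"rot": [0,0,0],"xyz": [0,0,0.1],"claw": -1},
    {"rot": [0,0,0],"xyz": [0,0,0.1],"claw": -1},
    {"rot": [0,0,0],"xyz": [0,0,0.1],"claw": -1},
    {"rot": [0,0,0],"xyz": [0,0,0.1],"claw": -1},
    {"rot": [0,0,0],"xyz": [0,0,0.1],"claw": -1},
    {"rot": [0,0,0],"xyz": [0,0,0.08],"claw": -1},
    {"rot": [0,0,0],"xyz": [0,0,0.06],"claw": -1},
  ],
)

```text
time_s: 19.38
eef_pos: [0.4793, 0.0651, 0.0456]
tool_rot: [-1.185, -1.247, 1.247]
contact_force: [3.2, -0.2, -1.3]
grip_width: 0.018
```

```bash
python3 -c "
from h import *
rep();manip.grab_frame('top');rep()"
```

```text
t 19.3833 TCP [-181.5   23.9   45.6] tip [-21.5  23.9  53.8] yaw 2.93 F [ 3.15 -0.36 -1.27] Mt [ 0.   -0.71 -0.05] w 0.018
t 19.4333 TCP [-181.7   24.    45.5] tip [-21.7  23.9  53.8] yaw 2.94 F [ 3.3  -0.07 -1.58] Mt [ 0.02 -0.58 -0.08] w 0.0181
```

>>> arm_command(
  steps=[
    {"rot": [0,0,0],"xyz": [0,0,0.04],"claw": -1},
    {"rot": [0,0,0],"xyz": [0,0,0.06],"claw": -1},
    {"rot": [0,0,0],"xyz": [0,0,0.06],"claw": -1},
    {"rot": [0,0,0],"xyz": [0,0,0.06],"claw": -1},
    {"rot": [0,0,0],"xyz": [0,0,0.06],"claw": -1},
    {"rot": [0,0,0],"xyz": [0,0,0.06],"claw": -1},
    {"rot": [0,0,0],"xyz": [0,0,0.06],"claw": -1},
    {"rot": [0,0,0],"xyz": [0,0,0.06],"claw": -1},
    {"rot": [0,0,0],"xyz": [0,0,0.06],"claw": -1},
    {"rot": [0,0,0],"xyz": [0,0,0.06],"claw": -1},
    {"rot": [0,0,0],"xyz": [0,0,0.04],"claw": -1},
    {"rot": [0,0,0],"xyz": [0,0,0.04],"claw": -1},
    {"rot": [0,0,0],"xyz": [0,0,0.04],"claw": -1},
    {"rot": [0,0,0],"xyz": [0,0,0.04],"claw": -1},
    {"rot": [0,0,0],"xyz": [0,0,0.02],"claw": -1},
  ],
)

```text
time_s: 20.68
eef_pos: [0.4606, 0.0641, 0.0456]
tool_rot: [-1.185, -1.247, 1.247]
contact_force: [4.4, 0.8, -1.6]
grip_width: 0.0181
```

>>> arm_command(
  steps=[
    {"rot": [0,0,0],"xyz": [0,0,0.03],"claw": -1},
    {"rot": [0,0,0],"xyz": [0,0,0.03],"claw": -1},
    {"rot": [0,0,0],"xyz": [0,0,0.03],"claw": -1},
    {"rot": [0,0,0],"xyz": [0,0,0.03],"claw": -1},
    {"rot": [0,0,0],"xyz": [0,0,0.03],"claw": -1},
  ],
)

```text
time_s: 21.1
eef_pos: [0.4579, 0.0642, 0.0457]
tool_rot: [-1.186, -1.249, 1.245]
contact_force: [10.7, 0.2, -1.2]
grip_width: 0.0182
```

The pull rose to about 10.7 N, which is probably the front stop. I ease off 1 mm and check by camera against the fixed side trays.

>>> arm_command(
  steps=[
    {"rot": [0,0,0],"xyz": [0,0,-0.04],"claw": -1},
    {"rot": [0,0,0],"xyz": [0,0,-0.04],"claw": -1},
    {"rot": [0,0,0],"xyz": [0,0,0],"claw": -1},
  ],
)

```text
time_s: 21.35
eef_pos: [0.4596, 0.0642, 0.0457]
tool_rot: [-1.185, -1.248, 1.246]
contact_force: [7.3, 0.4, -2.4]
grip_width: 0.0177
```

```bash
python3 - <<'E'
from h import *
rep();q,dt=manip.grab_frame("top");p,d=manip.grab_frame("scene");rep()
W=cloud("top",dt);X=(W[...,:2]-O)@np.stack([E,N],1)
for nm,lo,hi in(("right",-.26,-.21),("mid-",-.08,-.03),("mid+",.055,.085),("left",.21,.27)):
    m=(X[...,1]>lo)&(X[...,1]<hi)&(W[...,2]>.045)&(W[...,2]<.068)&(X[...,0]>-.02)&(X[...,0]<.02)&(dt>0)
    print(nm,m.sum(),np.percentile(X[m][:,0],[5,50]).round(4) if m.any() else"")
cv2.imwrite("pics/home.png",np.vstack([cv2.resize(q[135:195,210:400],(760,240),interpolation=2),cv2.resize(p[190:270,240:430],(760,320),interpolation=2)]))
E
```

```text
t 21.35 TCP [-201.3   24.1   45.7] tip [-41.3  24.   54.2] yaw 2.93 F [ 7.35  0.05 -2.36] Mt [ 0.01 -1.38  0.01] w 0.0177
t 21.45 TCP [-201.4   24.1   45.7] tip [-41.4  24.   54.2] yaw 2.92 F [ 7.42  0.16 -2.28] Mt [ 0.07 -1.46 -0.01] w 0.0182
right 28 [-0.0051 -0.0036]
mid- 29 [-0.0047 -0.0027]
mid+ 18 [-0.0051 -0.0032]
left 32 [-0.0043 -0.0027]
```

View pics/home.png

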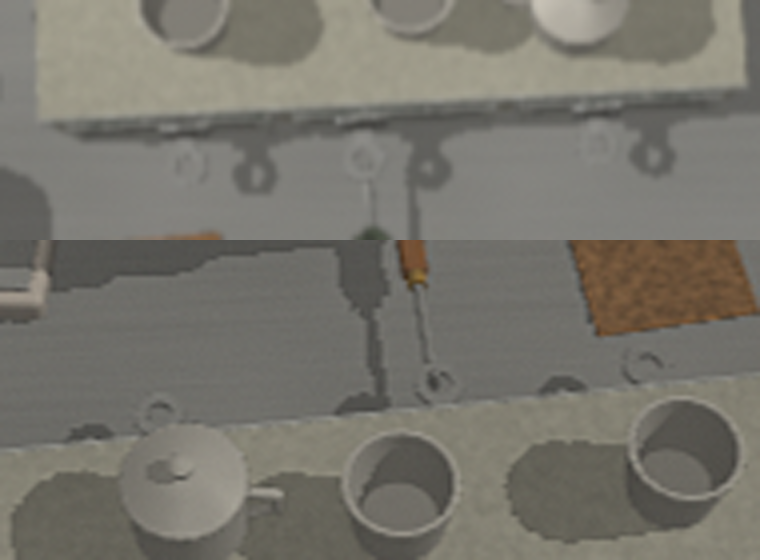

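The middle tray's front lies in line with both side trays (about 5 mm proud in every bay). A steady 7.4 N without movement confirms it is at the stop. The eye is at (365,155) in the top crop with the tip through it. I unhook by centring the tip in the hole, lowering it, then drawing back.

>>> arm_command(
  steps=[
    {"rot": [0,0,0],"xyz": [0,0,-0.06],"claw": -1},
    {"rot": [0,0,0],"xyz": [0,0,-0.08],"claw": -1},
    {"rot": [0,0,0],"xyz": [0,0,-0.08],"claw": -1},
    {"rot": [0,0,0],"xyz": [0,0,-0.06],"claw": -1},
    {"rot": [0,0,0],"xyz": [0,0,0],"claw": -1},
    {"rot": [0,0,0],"xyz": [0,0,0],"claw": -1},
  ],
)

```text
time_s: 21.95
eef_pos: [0.4656, 0.0643, 0.0455]
tool_rot: [-1.184, -1.246, 1.247]
contact_force: [0.3, 0.3, -1.5]
grip_width: 0.0179
```

```bash
python3 -c "
from h import *
rep();manip.grab_frame('top');rep()"
```

```text
t 21.95 TCP [-195.3   23.9   45.5] tip [-35.3  23.9  53.7] yaw 2.93 F [ 0.35  0.26 -1.54] Mt [-0.01  0.07  0.05] w 0.0179
t 22.0 TCP [-195.3   23.9   45.5] tip [-35.2  23.9  53.7] yaw 2.93 F [ 0.37 -0.35 -1.65] Mt [ 0.03  0.08 -0.01] w 0.0176
```

>>> arm_command(
  steps=[
    {"rot": [0,0,0],"xyz": [0,0.08,0],"claw": -1},
    {"rot": [0,0,0],"xyz": [0,0.1,0],"claw": -1},
    {"rot": [0,0,0],"xyz": [0,0.14,0],"claw": -1},
    {"rot": [0,0,0],"xyz": [0,0.16,0],"claw": -1},
    {"rot": [0,0,0],"xyz": [0,0.16,0],"claw": -1},
    {"rot": [0,0,0],"xyz": [0,0,0],"claw": -1},
    {"rot": [0,0,0],"xyz": [0,0,0],"claw": -1},
  ],
)

```text
time_s: 22.58
eef_pos: [0.4656, 0.0644, 0.0293]
tool_rot: [-1.184, -1.246, 1.247]
contact_force: [-0.0, 0.5, -1.8]
grip_width: 0.0178
```

>>> arm_command(
  steps=[
    {"rot": [0,0,0],"xyz": [0,0,0.1],"claw": -1},
    {"rot": [0,0,0],"xyz": [0,0,0.15],"claw": -1},
    {"rot": [0,0,0],"xyz": [0,0,0.2],"claw": -1},
    {"rot": [0,0,0],"xyz": [0,0,0],"claw": -1},
  ],
)

```text
time_s: 22.92
eef_pos: [0.4535, 0.0638, 0.0297]
tool_rot: [-1.184, -1.246, 1.248]
contact_force: [0.8, 0.4, -1.5]
grip_width: 0.018
```

>>> arm_command(
  steps=[
    {"rot": [0,0,0],"xyz": [0,0,0.5],"claw": -1},
    {"rot": [0,0,0],"xyz": [0,0,0.7],"claw": -1},
    {"rot": [0,0,0],"xyz": [0,-0.4,0.4],"claw": -1},
    {"rot": [0,0,0],"xyz": [0,-0.8,0],"claw": -1},
    {"rot": [0,0,0],"xyz": [0,-0.8,0],"claw": -1},
    {"rot": [0,0,0],"xyz": [0.4,0,0.1],"claw": -1},
    {"rot": [0,0,0],"xyz": [0.7,0,0.17],"claw": -1},
    {"rot": [0,0,0],"xyz": [0.8,0,0.18],"claw": -1},
    {"rot": [0,0,0],"xyz": [0.8,0,0.18],"claw": -1},
    {"rot": [0,0,0],"xyz": [0.8,0,0.18],"claw": -1},
    {"rot": [0,0,0],"xyz": [0.8,0,0.18],"claw": -1},
    {"rot": [0,0,0],"xyz": [0.8,0,0.18],"claw": -1},
    {"rot": [0,0,0],"xyz": [0.8,0,0.18],"claw": -1},
    {"rot": [0,0,0],"xyz": [0.8,0,0.17],"claw": -1},
    {"rot": [0,0,0],"xyz": [0.4,0,0.08],"claw": -1},
    {"rot": [0,0,0],"xyz": [0.25,0,0.04],"claw": -1},
    {"rot": [0,0,0],"xyz": [0,0,0],"claw": -1},
    {"rot": [0,0,0],"xyz": [0,0,0],"claw": -1},
  ],
)

```text
time_s: 24.42
eef_pos: [0.366, 0.2426, 0.0806]
tool_rot: [-1.184, -1.244, 1.248]
contact_force: [0.2, -0.3, -1.8]
grip_width: 0.0179
```

```bash
python3 - <<'E'
from h import *
rep()
q,dt=manip.grab_frame("top");p,d=manip.grab_frame("scene")
for n,dd in(("top",dt),("scene",d)):
    W=cloud(n,dd);m=(W[...,0]>.44)&(W[...,0]<.56)&(W[...,1]>.2)&(W[...,1]<.3)&(W[...,2]>.03)&(dd>0);Q=W[m]
    print(n,Q[Q[:,0].argmax()].round(4),Q[:,2].max().round(4),np.polyfit(Q[:,0],Q[:,1],1).round(3))
E
```

```text
t 24.4167 TCP [-285.5  207.1   80.6] tip [-125.5  206.9   88.6] yaw 2.9 F [ 0.14 -0.32 -1.79] Mt [-0.04  0.02  0.03] w 0.0179
top [0.522  0.2524 0.0848] 0.0876 [0.04 0.23]
scene [0.5301 0.2543 0.0764] 0.3987 [0.01  0.247]
```

>>> arm_command(
  steps=[
    {"rot": [0,0,0],"xyz": [0,0.5,0],"claw": -1},
    {"rot": [0,0,0],"xyz": [0,0.6,0],"claw": -1},
    {"rot": [0,0,0],"xyz": [0,0.5,0],"claw": -1},
    {"rot": [0,0,0],"xyz": [0,0.3,0],"claw": -1},
    {"rot": [0,0,0],"xyz": [0,0.14,0],"claw": -1},
    {"rot": [0,0,0],"xyz": [0,0.08,0],"claw": -1},
    {"rot": [0,0,0],"xyz": [0,0.04,0],"claw": -1},
    {"rot": [0,0,0],"xyz": [0,0,0],"claw": -1},
    {"rot": [0,0,0],"xyz": [0,0,0],"claw": -1},
  ],
)

```text
time_s: 25.27
eef_pos: [0.3658, 0.2434, 0.027]
tool_rot: [-1.183, -1.245, 1.248]
contact_force: [-0.5, -0.5, -1.7]
grip_width: 0.0179
```

>>> arm_command(
  steps=[
    {"rot": [0,0,0],"xyz": [0,0.04,0],"claw": -1},
    {"rot": [0,0,0],"xyz": [0,0,0],"claw": -1},
    {"rot": [0,0,0],"xyz": [0,0,0],"claw": -1},
  ],
)

```text
time_s: 25.52
eef_pos: [0.3658, 0.2435, 0.0258]
tool_rot: [-1.183, -1.245, 1.248]
contact_force: [-0.0, 0.6, 1.3]
grip_width: 0.0178
```

Light contact with the mat (Fz up about 3 N). Opening and then lifting away.

>>> arm_command(
  steps=[
    {"rot": [0,0,0],"xyz": [0,0,0],"claw": -0.4},
    {"rot": [0,0,0],"xyz": [0,0,0],"claw": -0.2},
    {"rot": [0,0,0],"xyz": [0,0,0],"claw": 0.2},
    {"rot": [0,0,0],"xyz": [0,0,0],"claw": 0.6},
    {"rot": [0,0,0],"xyz": [0,0,0],"claw": 1},
    {"rot": [0,0,0],"xyz": [0,0,0],"claw": 1},
    {"rot": [0,0,0],"xyz": [0,0,0],"claw": 1},
    {"rot": [0,0,0],"xyz": [0,0,0],"claw": 1},
    {"rot": [0,0,0],"xyz": [0,-0.3,0],"claw": 1},
    {"rot": [0,0,0],"xyz": [0,-0.6,0],"claw": 1},
    {"rot": [0,0,0],"xyz": [0,-0.8,0],"claw": 1},
    {"rot": [0,0,0],"xyz": [0,-0.9,0],"claw": 1},
    {"rot": [0,0,0],"xyz": [0,-0.9,0],"claw": 1},
    {"rot": [0,0,0],"xyz": [0,-0.9,0],"claw": 1},
    {"rot": [0,0,0],"xyz": [0,-0.9,0],"claw": 1},
    {"rot": [0,0,0],"xyz": [0,-0.9,0],"claw": 1},
    {"rot": [0,0,0],"xyz": [0,-0.5,0],"claw": 1},
    {"rot": [0,0,0],"xyz": [0,0,0],"claw": 1},
    {"rot": [0,0,0],"xyz": [0,0,0],"claw": 1},
  ],
)

```text
time_s: 27.1
eef_pos: [0.3661, 0.2434, 0.1937]
tool_rot: [-1.184, -1.246, 1.247]
contact_force: [0.7, 0.2, -0.6]
grip_width: 0.0853
```

```bash
python3 - <<'E'
from h import *
rep();q,dt=manip.grab_frame("top");p,d=manip.grab_frame("scene")
W=cloud("top",dt);X=(W[...,:2]-O)@np.stack([E,N],1)
for nm,lo,hi in(("right",-.26,-.21),("mid-",-.08,-.03),("mid+",.055,.085),("left",.21,.27)):
    m=(X[...,1]>lo)&(X[...,1]<hi)&(W[...,2]>.045)&(W[...,2]<.068)&(X[...,0]>-.02)&(X[...,0]<.02)&(dt>0)
    print(nm,m.sum(),np.percentile(X[m][:,0],[5,50]).round(4))
cv2.imwrite("pics/end.png",np.vstack([cv2.resize(q[100:280,160:480],(711,400),interpolation=2)[:, :700],cv2.resize(p[120:270,350:450],(133,200),interpolation=2).repeat(1,0) if 0 else cv2.resize(p[120:230,240:450],(700,200*700//382//2*1+17),interpolation=2)[:200]]))
E
```

```text
t 27.1 TCP [-285.4  207.8  193.7] tip [-125.4  207.8  201.8] yaw 2.92 F [ 0.71  0.13 -0.57] Mt [-0.04  0.03  0.01] w 0.0853
right 25 [-0.005  -0.0029]
mid- 28 [-0.0047 -0.0025]
mid+ 15 [-0.0048 -0.0032]
left 37 [-0.0047 -0.0027]
```

View pics/end.png

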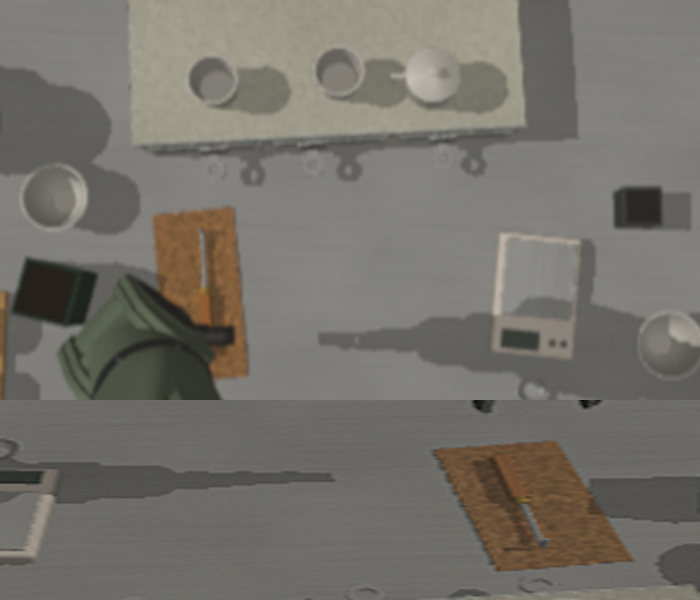

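The hook lies on the mat, tip at (203,230) in the top crop, with the gripper clear above it. All three eyes are in line and the cups, pot, tins and bowls are unmoved. Handing in.

```bash
python3 -c "
from workcell import manip
print(manip.job_done())"
```

```text
the job is handed in; nothing more can be done
None
```

The middle tray is home against its front stop, the hook is back on its mat, and I've handed the job in at about 27 s of the 72 s.

- **Finding the eye:** I felt for the tray's face with the hook (−3.5 N) and then the ring (about −3 N). The eye's hole was about 24 mm left of the bay's middle.
- **Drawing the tray:** the tip went in from below without touching. The tray ran out with about 3–4 N measured on the hook. The highest pull I read was 10.7 N, as it met the stop, and I eased off straight away.
- **At the stop:** the tray's front lined up with both fixed side trays, about 5 mm proud by camera. It did not move under a steady 7.4 N. It measured the same after I unhooked.
- **Hook and surroundings:** the hook lies tip up within the mat's outline and the gripper is open and well clear. In the last picture the cups, pot, tins and bowls looked unmoved; I judged that by eye.

**One disagreement:** my estimates of the tray's starting place differ. Feeling the face put it about 1 mm out from rearmost; the length of the draw suggests about 6 mm. The two cameras also differed by 3–6 mm along x. Neither affects the final check, which compared the trays directly.

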